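# Index the banding wheel to its mark and lock it

## Robot

A 6-joint arm with a two-finger parallel gripper is mounted at the origin on the work surface; the furniture and walls round the work are solid. World frame = base frame: x ahead of the robot, y to its left, z up, the work surface at z = 0. Lengths are in m, angles in rad, forces in N, time in s.
With the tool pointing down it reaches from about 0.35 to 0.975 m from the base axis. Payload 4.9 kg.
Tool frame: the origin (TCP) lies midway between the tips of the shut fingers; the grasp point (between the pads) lies 19 mm behind it; z points along the fingers, y is the line along which they close (so a half turn about z gives the same grasp; the last joint's range is limited). The gripper opens to 85 mm and grips with 20 to 120 N. Pads are 22 mm wide; open, the fingers measure 114 mm over their backs; the gripper's body (76 mm by 85 mm) begins 54 mm behind the grasp point. The pads swing forward as they close: fully open they stand 13 mm farther back than shut.
Start: joints at [1.142, 0.053, 1.613, -0, 1.476, -0.119], TCP at [0.191, 0.595, 0.231] pointing down, gripper open.
Joint ranges: [-3.01, 3.01], [-1.01, 2.22], [0.06, 2.58], [-1.02, 4.17], [0.09, 2.62], [-3.14, 3.14]. Speed limits (rad/s): [2.57, 2.57, 3.14, 3.14, 3.14, 3.14].

## Interface

Orientations are given as a unit quaternion [w, x, y, z].
In Python, from plant import state, grab_frame, job_done, cut_out, place_of gives the robot as it stands.
- The arm moves only by the tool jog_arm, never from a script. Its argument "motion" is text: rows parted by semicolons, each of 7 numbers parted by spaces: the opening in per cent of the stroke, from 0 (shut) to 100 (fully open), then the shift along the tool's x, y, z as a fraction of full scale, then the turn, a rotation vector about the tool's x, y, z as a fraction of full scale. A call has exactly 5 rows; each row is the pose to reach, as a shift and turn from the pose commanded when the call began, along the tool's axes at that moment; what a row does not reach only later rows make up. Full scale, the value 1, is 50 cm for a shift and 1.5 rad for a turn. A row lasts 1/8 s, in which the tool goes at most 62.5 mm and 10.7 degrees, less where a joint would pass 70% of its speed; a pose out of reach is approached as far as the arm can. A call with a number of a shift or a turn outside -1 to 1 is refused whole. A call with a gripper value outside its range is refused whole. The fingers move at their own pace and stop on an object; the grip force is fixed at half the most. Time passes only in rows, so rows that repeat a pose let the fingers close, or fill a call up. It gives the time, the measured TCP pose, the force, the opening and the grip force at its end, in the units of the state.
- state(): the state, without advancing time (a new reading comes with each control period).
- grab_frame(name): name is "side" or "top" or "wrist"; returns a dict with "color" (420x560x3 uint8, red, green, blue), "range_z" (420x560 float32, m along the optical axis (not along the pixel's ray), 0 where there is no reading), "intrinsics" (3x3 intrinsics, pixels), "world_from_camera" (4x4, takes a point from camera to world coordinates). Camera axes: x right, y up, looking along -z (the intrinsics and any distortion apply to the point x, -y, -z); pixel columns grow to the right and rows downward; lengths in m; the calibration is good to about 2 mm. A picture is of the moment at which its call begins.
- job_done(): hands the job in; it is judged then, once.
Trained networks look in the newest picture that a camera, given by its name, has taken for a name from the list of things; names that differ only in an ending like _2 or _b are one class to them, and where a whole thing is asked for, a point or a joint stands for the part that bears it (a point fixed in the world has none). Each returns a list of dicts, best first, with "p" (0 to 1); they miss things now and then, are a little off and sometimes report something else, mostly with a low value. They report only what shows in the picture. A call takes as long as a camera call.
- cut_out(camera, thing): "pixels" (420x560 bool, what is visible of it).
- place_of(camera, thing): "at" ([x, y, z] in m, in world coordinates, good to about 4 mm: a listed point, or the origin of a listed thing).
The state is a dict: "time": time; "joint_pos": joint angles; "joint_vel": joint speeds; "joint_efforts": joint torques, N m; "tool_pos": TCP position; "tool_rot": TCP orientation; "contact_force": force on the tool from outside, world axes, zero at the start; "ft_torque": the same for the moment, N m; "gripper_width": opening from 0.0 (shut) to 1.0 (fully open); "grasp_force": force on a finger pad.
Only numpy, scipy, OpenCV 4.12 (cv2) and the standard library are available. Lean on these libraries where they do the work, as an engineer would, in place of code of your own. Each camera call takes 0.05 s, during which the arm holds its last target. There are 200 camera calls.

## Task

Turn the banding wheel by its rim until the dark line engraved across the rim faces the fixed brass pointer, then push the black knob of the index pin straight down so that the pin seats fully home in the notch below it and locks the wheel there. Bear down firmly at the end, with 14 to 20 N on the knob for half a second, but never force it with more than 25 N. Do not touch the dish on the wheel, and leave the other things on the table where they are.

Things in the scene. Friction and masses are not known exactly. Their poses are not given: they have to be found in the camera images.
- turntable: Indexing banding wheel (decorator's turntable), its grey cast foot fixed to the table. Origin on the wheel's axis at table level. In its own frame the pin's grey post (34 mm wide, reaching 162 mm out, 110 mm high, nose over the rim) stands at 50 degrees from x towards y, the pointer's post (18 mm wide, 156 mm out, 83 mm high) at -17.5 degrees; the rest of the rim is clear.
- wheel (a joint): Angle of the wheel in rad: 0 when the engraved line faces the pointer, growing anticlockwise seen from above. Starts between -1.3 and -0.5: turn it anticlockwise. A brake drags at 0.35 N m (3 N at the rim) and holds the wheel wherever it is left; no end stops. Within 0.03 rad of 0 the pin finds its notch and its taper turns the wheel the rest of the way.
- mark (a point): Outer end, on the rim's top edge (120 mm from the axis), of the one engraved line: dark, radial, 4 mm wide, over the wheel's face, across the rim's top and down its outside. The wheel's rim is an upright wall, radius 108 to 120 mm, rising 25 mm from the flat face. The wheel's screwed spindle was set by hand: the rim's top is 77 to 83 mm above the table. Axes turn with the wheel, z up.
- pointer_tip (a point): Tip of the fixed brass pointer, a flat triangle 3 mm thick that points at the axis, 80 mm above the table, 2.5 mm outside the rim.
- index_pin (a joint): How far the index pin is pushed down, in m; starts up, at 0. Slides only straight down, through a brass bush over the middle of the rim (114 mm from the axis), and stays where it is left (3.5 N of friction). Its tip goes 8.5 mm into a V notch (eight, 12 mm wide, 10 mm deep, every 45 degrees in the rim's top), where its taper stops hard on both walls: at 0.0115 to 0.0175, as the wheel's height has it.
- knob_top (a point): Centre of the top of the pin's black turned knob, 26 mm across, 15 mm tall at full width; 161 mm above the table when the pin is up, 66.5 mm above the rim's top when it is home. Between notches the pin stops 75 mm above the rim's top. Below the knob are the 10 mm shank and the bush, whose top is at 118 mm.
- dish: Round teal dish, 107 mm across, 12 mm high, stuck down in the middle of the wheel's face, turning with it; origin at its underside, on the axis.
- red_bottle: Red ink bottle, 36 mm across, 63 mm high; origin under its centre. Bystander beside the wheel.
- blue_brush: Thin blue artist's brush, 178 mm long, lying along its own y; origin at its middle. Bystander beside the wheel.
- eraser: Small eraser, 25x43x15 mm; origin under its centre. Bystander beside the wheel.
- tape_roll: Roll of masking tape lying flat, 104 mm across, 25 mm high; origin under its centre. Bystander.
- brush_pot: Tin with brushes standing in it, 183 mm high over the brushes; origin under its centre. Bystander.
- flat_brush: Wide flat paint brush, 66x216x17 mm, lying along its own y; origin at its middle. Bystander.
- paint_tube: Metal paint tube, 33x110x25 mm, lying along its own y; origin at its middle. Bystander.
- dark_bottle: Black ink bottle, 43 mm across, 60 mm high; origin under its centre. Bystander.

How it is judged:
By the outcome, as a careful person would: the job done as asked, in the order asked, and still so for the second after the job is handed in, with the robot touching nothing.
It also fails if it takes over 56 s, if anything falls off the work surface, if the arm or the gripper's body presses on something with over 40 N, if the wrist force passes 120 N, or if a joint passes its speed limit or range.

## Working session

There is one attempt and no reset: what is moved stays moved. The work goes in short steps, Python scripts to look and compute and a tool call to move; the robot and the scene stay as the last step left them, time stands still between calls to the robot, and variables do not carry over. Pictures are saved under pics/ and viewed, at most 10 in all, crops included, and the job is handed in when it is done.

Besides the shell and the picture viewer there is one more tool, called after "Request:" as name(argument=value, ...), one argument or row to a line, values as JSON. jog_arm: Moves the arm, as the interface text tells. Shift numbers are shares of 50 cm and turn numbers shares of 1.5 rad, none past 1 either way. Its arguments: {"type":"object","properties":{"motion":{"type":"string"}},"required":["motion"]}

```bash
mkdir -p pics
cat > h.py <<'E'
import sys; sys.path.insert(0,'.')
import numpy as np, cv2
from plant import *
np.set_printoptions(precision=4,suppress=True)
def world(f,rows,cols):
    z=f["range_z"][rows,cols]; K=f["intrinsics"]; T=f["world_from_camera"]
    p=np.stack([(cols-K[0,2])/K[0,0]*z,-(rows-K[1,2])/K[1,1]*z,-z],-1)
    return p@T[:3,:3].T+T[:3,3]
def proj(f,P):
    T=f["world_from_camera"];K=f["intrinsics"];c=(np.asarray(P)-T[:3,3])@T[:3,:3]
    return K[0,2]+K[0,0]*c[...,0]/-c[...,2],K[1,2]-K[1,1]*c[...,1]/-c[...,2]
E
python3 - <<'E'
from h import *
s=state();print(s)
for c in("top","side"):
    f=grab_frame(c);cv2.imwrite(f"pics/{c}0.png",f["color"][:,:,::-1])
    print(c,f["world_from_camera"][:3,3],f["intrinsics"][0])
    for t in("turntable","mark","pointer_tip","knob_top","dish","red_bottle","blue_brush","eraser","brush_pot","tape_roll","dark_bottle","paint_tube","flat_brush"):
        print(t,[(np.array(d["at"]).round(4),round(d["p"],2)) for d in place_of(c,t)[:2]])
E
```

```text
{'time': 0.0, 'joint_pos': array([ 1.142 ,  0.0533,  1.6143, -0.    ,  1.476 , -0.119 ]), 'joint_vel': array([ 0.0004,  0.0004,  0.0003, -0.0007,  0.0016,  0.0002]), 'joint_efforts': array([ -0.0005, -39.3687, -37.0175,  -0.0002,   0.007 ,  -0.    ]), 'tool_pos': array([0.1903, 0.5947, 0.2301]), 'tool_rot': array([-0.0003,  0.1543,  0.988 , -0.001 ]), 'contact_force': array([-0.2293, -0.1403, -0.5135]), 'ft_torque': array([-0.0002, -0.0378, -0.0228]), 'grasp_force': 0.0, 'gripper_width': 1.0000157333803943}
top [ 0.4113 -0.0081  1.5089] [476.6313   0.     282.8332]
turntable [(array([ 0.5345, -0.0226, -0.0014]), 0.67)]
mark [(array([ 0.5814, -0.1341,  0.0763]), 0.73), (array([ 0.6597, -0.2695, -0.0009]), 0.3)]
pointer_tip [(array([ 0.6524, -0.0726,  0.0799]), 0.68)]
knob_top [(array([0.6233, 0.0545, 0.1595]), 0.42)]
dish [(array([ 0.5421, -0.0264,  0.058 ]), 0.79), (array([ 0.592 , -0.2029,  0.0026]), 0.43)]
red_bottle [(array([ 0.5374,  0.1673, -0.0031]), 0.42)]
blue_brush [(array([ 0.4174,  0.1168, -0.0028]), 0.56)]
eraser [(array([ 0.5939, -0.2056,  0.0009]), 0.61)]
brush_pot [(ar
[... 540 characters left out ...]
8 , -0.0775,  0.0769]), 0.76), (array([ 0.4183,  0.1168, -0.0025]), 0.6)]
knob_top [(array([0.6233, 0.0509, 0.1584]), 0.43)]
dish [(array([ 0.5365, -0.0191,  0.0512]), 0.98)]
red_bottle [(array([ 0.5402,  0.1685, -0.0014]), 0.82)]
blue_brush [(array([ 0.4181,  0.1169, -0.0014]), 0.6)]
eraser [(array([ 0.5966, -0.2024,  0.0018]), 0.68), (array([ 0.6561, -0.4091,  0.0018]), 0.27)]
brush_pot [(array([ 0.6546, -0.4132,  0.0048]), 0.85), (array([ 0.4171,  0.1175, -0.0018]), 0.59)]
tape_roll [(array([ 0.6561, -0.2665, -0.0014]), 0.7)]
dark_bottle [(array([ 0.4761, -0.3321, -0.0025]), 0.59)]
paint_tube [(array([ 0.3605, -0.2512, -0.002 ]), 0.51)]
flat_brush [(array([0.4344, 0.3564, 0.0031]), 0.81)]
```

Run:
```python
from h import *
from scipy.optimize import least_squares
for c in("top","side"):
    f=grab_frame(c)
    R,C=np.mgrid[0:420,0:560]; P=world(f,R,C)
    d=np.hypot(P[...,0]-.538,P[...,1]+.022)
    m=(f["range_z"]>0)&(P[...,2]>.072)&(P[...,2]<.088)&(d<.135)&(d>.1)
    Q=P[m]; a=least_squares(lambda q:np.hypot(Q[:,0]-q[0],Q[:,1]-q[1])-.114,[.538,-.022],loss="soft_l1",f_scale=.003).x
    print(c,m.sum(),a,"rimz",np.median(Q[:,2]),np.percentile(Q[:,2],[10,90]))
    k=cut_out(c,"knob_top")
    m=(P[...,2]>.15)&(P[...,2]<.17)&(np.hypot(P[...,0]-.623,P[...,1]-.053)<.03)
    print("knob",m.sum(),P[m].mean(0), (P[m].min(0)+P[m].max(0))/2)
    if c=="top": cv2.imwrite("pics/t1.png",cv2.resize(f["color"][90:330,230:400+0*1,::-1],None,fx=2.4,fy=2.4) )
f=grab_frame("top"); u,v=proj(f,[.538,-.022,.08]); u,v=int(u),int(v); print(u,v)
cv2.imwrite("pics/t2.png",cv2.resize(f["color"][max(v-100,0):v+100,max(u-130,0):u+130,::-1],None,fx=3,fy=3,interpolation=cv2.INTER_CUBIC))
```

```text
top 858 [ 0.5375 -0.0229] rimz 0.07831891119963141 [0.0743 0.0824]
knob 68 [0.6205 0.0544 0.161 ] [0.6208 0.0547 0.1592]
side 906 [ 0.544  -0.0228] rimz 0.07641131231185111 [0.0733 0.0794]
knob 83 [0.6297 0.0541 0.1587] [0.6269 0.0539 0.1576]
286 201
```

View pics/side0.png

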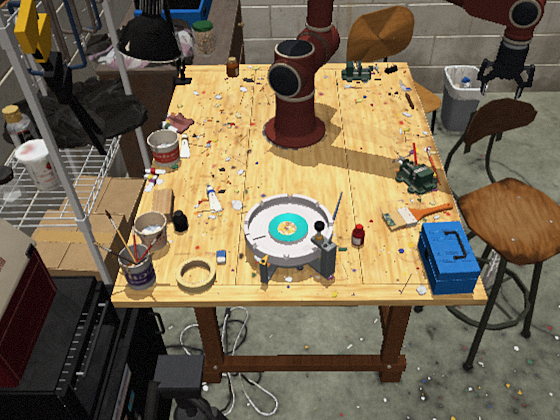

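View pics/t2.png

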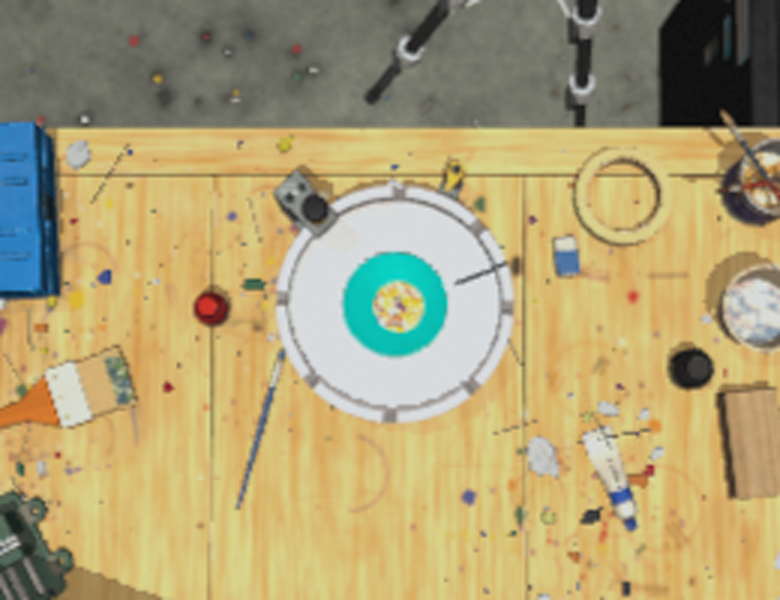

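The side view shows the wheel at about (290,230), with the pin post towards (322,240). In the top crop the line runs to (505,265), the pointer is at (452,175) and the knob at (315,207), so the wheel has to turn about 45° anticlockwise. I'll grip the rim wall on the robot's side, from 158° to about 202°.

```bash
cat >> h.py <<'E'
from scipy.spatial.transform import Rotation as Ro
def rows(targets,ref=None):
    """targets: (x,y,z,yaw_deg of tool y), tool down; prints shift and turn rows from ref pose"""
    s=state(); 
    p0=s["tool_pos"]; q=s["tool_rot"]; R0=Ro.from_quat([q[1],q[2],q[3],q[0]])
    if ref is not None: p0=np.array(ref[:3]);R0=down(ref[3])
    ty=R0.as_matrix()[:,1]; print("at",p0,"yaw",np.degrees(np.arctan2(ty[1],ty[0])),"F",s["contact_force"],"t",s["time"])
    for t in targets:
        d=R0.inv().apply(np.array(t[:3])-p0)/.5; r=(R0.inv()*down(t[3])).as_rotvec()/1.5
        print(t,"->",d.round(4),r.round(4))
def down(yaw):
    a=np.radians(yaw); y=np.array([np.cos(a),np.sin(a),0]); z=np.array([0,0,-1.]); return Ro.from_matrix(np.stack([np.cross(y,z),y,z],1))
C0=np.array([.539,-.0228])
def rim(th,r=.114,c=C0): a=np.radians(th); return c+r*np.array([np.cos(a),np.sin(a)])
E
python3 -c "
from h import *
rows([(.31,.31,.23,25),(.4333,.02,.23,-22)])"
```

```text
at [0.1905 0.5952 0.2313] yaw 72.25140695048728 F [ 0.224  -0.0176  0.0782] t 1.65
(0.31, 0.31, 0.23, 25) -> [-0.4015 -0.4704  0.0026] [-0.     -0.      0.5498]
(0.4333, 0.02, 0.23, -22) -> [-0.8132 -0.9477  0.0026] [-0.      0.      1.0967]
```

Request:
jog_arm(
  motion="50 -0.08 -0.094 0 0 0 0.11; 50 -0.16 -0.188 0 0 0 0.22; 50 -0.24 -0.282 0 0 0 0.33; 50 -0.32 -0.376 0 0 0 0.44; 50 -0.40 -0.47 0 0 0 0.55",
)

```text
time: 2.28
tool_pos: [0.3098, 0.3088, 0.2315]
tool_rot: [0.0, 0.539, 0.842, 0.0]
contact_force: [-0.2, -0.0, 0.5]
gripper_width: 0.498
grasp_force: 0.0
```

```bash
python3 -c "
from h import *
rows([(.4333,.02,.20,-22)],(.31,.31,.231,25));rows([(.4333,.02,.20,-22)])"
```

```text
at [0.31  0.31  0.231] yaw 24.999999999999996 F [-0.1563 -0.0097  0.5033] t 2.275
(0.4333, 0.02, 0.2, -22) -> [-0.6299 -0.0216  0.062 ] [0.     0.     0.5469]
at [0.3098 0.3088 0.2315] yaw 24.711887310160755 F [-0.1563 -0.0097  0.5033] t 2.275
(0.4333, 0.02, 0.2, -22) -> [-0.6279 -0.0171  0.0631] [ 0.0007 -0.0003  0.5435]
```

Request:
jog_arm(
  motion="50 -0.125 -0.004 0.01 0 0 0.11; 50 -0.25 -0.008 0.02 0 0 0.22; 50 -0.375 -0.012 0.04 0 0 0.33; 50 -0.50 -0.016 0.05 0 0 0.44; 50 -0.628 -0.020 0.062 0 0 0.545",
)

```text
time: 2.9
tool_pos: [0.4322, 0.0226, 0.201]
tool_rot: [0.0, 0.83, 0.558, 0.001]
contact_force: [1.3, 0.6, 0.5]
gripper_width: 0.505
grasp_force: 0.0
```

Run:
```python
from h import *
from scipy.optimize import least_squares
rows([(*rim(158),.0615,-22)])
f=grab_frame("wrist");cv2.imwrite("pics/w0.png",f["color"][:,:,::-1])
R,C=np.mgrid[0:420,0:560]; P=world(f,R,C); d=np.hypot(P[...,0]-C0[0],P[...,1]-C0[1])
z=P[...,2];m=(f["range_z"]>0)&(z>.07)&(z<.09)&(d<.135)&(d>.095);Q=P[m]
print(m.sum(),np.median(Q[:,2]),np.percentile(Q[:,2],[25,75]))
th=np.arctan2(Q[:,1]-C0[1],Q[:,0]-C0[0]);rr=d[m]
for lo in range(120,240,15):
    k=(np.degrees(th)%360>=lo)&(np.degrees(th)%360<lo+15)
    if k.sum()>30: print(lo,k.sum(),np.percentile(rr[k],[5,50,95]))
for c in("top","side","wrist"):
    print(c,[(np.array(d["at"]).round(4),round(d["p"],2)) for n in("mark","turntable","dish") for d in place_of(c,n)[:1]])
```

```text
at [0.4322 0.0226 0.201 ] yaw -22.183031361035045 F [1.2811 0.5687 0.4707] t 2.9
(np.float64(0.4333010405793863), np.float64(0.019905151649413998), 0.0615, -22) -> [-0.0043  0.0035  0.279 ] [ 0.0011 -0.0005 -0.0021]
9008 0.0778656116943971 [0.0769 0.0785]
120 408 [0.1088 0.1145 0.1198]
135 430 [0.1084 0.1141 0.1194]
150 382 [0.108  0.1136 0.1188]
165 288 [0.1075 0.1132 0.1184]
180 356 [0.1069 0.1123 0.1181]
195 242 [0.1067 0.1126 0.1183]
top [(array([ 0.5788, -0.135 ,  0.0768]), 0.77), (array([ 0.5386, -0.0212,  0.0006]), 0.72), (array([ 0.5411, -0.0259,  0.0555]), 0.6)]
side [(array([ 0.5855, -0.1342,  0.0786]), 0.61), (array([ 0.5379, -0.0215,  0.0529]), 0.96)]
wrist [(array([ 0.578 , -0.1338,  0.0752]), 0.73), (array([ 0.54  , -0.0252, -0.0005]), 0.89), (array([ 0.5382, -0.02  ,  0.0549]), 0.8)]
```

View pics/w0.png

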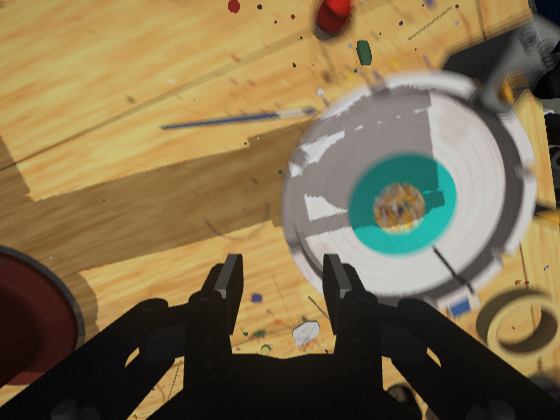

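```bash
sed -i 's/C0=np.array.*/C0=np.array([.540,-.0225])/' h.py; python3 -c "
from h import *
rows([(*rim(158).round(4),.0615,-22)])"
```

```text
at [0.4314 0.0258 0.2008] yaw -21.703455668386866 F [-0.8952 -0.1075  1.0874] t 3.4
(np.float64(0.4343), np.float64(0.0202), 0.0615, -22) -> [-0.0084  0.0094  0.2787] [ 0.0003 -0.0001  0.0035]
```

Request:
jog_arm(
  motion="50 -0.008 0.009 0.06 0 0 0.003; 50 -0.008 0.009 0.12 0 0 0.003; 50 -0.008 0.009 0.18 0 0 0.003; 50 -0.008 0.009 0.22 0 0 0.003; 50 -0.008 0.009 0.24 0 0 0.003",
)

```text
time: 4.03
tool_pos: [0.4335, 0.0201, 0.0795]
tool_rot: [-0.001, 0.829, 0.559, -0.001]
contact_force: [-0.3, 0.1, 0.5]
gripper_width: 0.5
grasp_force: 0.0
```

```bash
python3 -c "
from h import *
grab_frame('top')
rows([(*rim(158).round(4),.0615,-22)])"
```

```text
at [0.4331 0.02   0.0788] yaw -22.032395680550287 F [-0.9939 -0.1458 -1.0457] t 4.075
(np.float64(0.4343), np.float64(0.0202), 0.0615, -22) -> [0.0012 0.0022 0.0345] [-0.0018  0.0005 -0.0004]
```

Descend the last 17 mm, then close.

Request:
jog_arm(
  motion="50 0.001 0.002 0.02 0 0 0; 50 0.001 0.002 0.034 0 0 0; 50 0.001 0.002 0.034 0 0 0; 25 0.001 0.002 0.034 0 0 0; 20 0.001 0.002 0.034 0 0 0",
)

```text
time: 4.7
tool_pos: [0.4357, 0.0193, 0.0641]
tool_rot: [0.0, 0.83, 0.558, 0.0]
contact_force: [-0.2, -0.0, -0.1]
gripper_width: 0.199
grasp_force: 0.0
```

Request:
jog_arm(
  motion="16 0 0 0 0 0 0; 10 0 0 0 0 0 0; 0 0 0 0 0 0 0; 0 0 0 0 0 0 0; 0 0 0 0 0 0 0",
)

```text
time: 5.32
tool_pos: [0.4348, 0.0196, 0.0641]
tool_rot: [-0.001, 0.829, 0.559, -0.001]
contact_force: [-6.2, 2.4, 6.0]
gripper_width: 0.129
grasp_force: 58.1
```

```bash
python3 -c "
from h import *
print(state())
T=lambda a:(*rim(158+a).round(4),.0613,-22+a)
rows([T(4.45*i) for i in range(1,6)],(*rim(158),.0613,-22))
rows([T(4.45*i) for i in range(6,11)],(*rim(180.25),.0613,.25))"
```

```text
{'time': 5.325, 'joint_pos': array([-0.1263, -0.2511,  2.1874,  0.0003,  1.2073,  0.259 ]), 'joint_vel': array([ 0.0009,  0.0006, -0.0007, -0.0009, -0.0004,  0.0011]), 'joint_efforts': array([ -1.0556, -20.3488, -33.0753,  -0.1817,  -1.4151,   0.1229]), 'tool_pos': array([0.4348, 0.0196, 0.0641]), 'tool_rot': array([-0.0008,  0.8294,  0.5586, -0.0007]), 'contact_force': array([-6.1771,  2.4028,  6.0129]), 'ft_torque': array([0.2339, 0.7947, 0.0792]), 'grasp_force': 58.14084280825227, 'gripper_width': 0.12927843607515926}
at [0.4343 0.0202 0.0613] yaw -21.999999999999996 F [-6.1771  2.4028  6.0129] t 5.325
(np.float64(0.4313), np.float64(0.0119), 0.0613, -17.55) -> [-0.0176  0.0007  0.    ] [ 0.      0.     -0.0518]
(np.float64(0.429), np.float64(0.0033), 0.0613, -13.1) -> [-0.0353  0.0028  0.    ] [ 0.      0.     -0.1036]
(np.float64(0.4273), np.float64(-0.0054), 0.0613, -8.649999999999999) -> [-0.0527  0.0062  0.    ] [ 0.      0.     -0.1553]
(np.float64(0.4263), np.float64(-0.0142), 0.0613, -4.199999999999999) -> [-0.0698  0.0109  0.    ] [ 0.      0.     -0.2071]
(np.float64(0.426), np.float64(-0.023), 0.0613, 0.25) -> [-0.0863  0.017   0.    ] [ 0.      0.     -0.2589]
at [ 0.426  -0.023   0.0613] yaw 0.2500000000000015 F [-6.1771  2.4028  6.0129] t 5.325
(np.float64(0.4264), np.float64(-0.0318), 0.0613, 4.700000000000003) -> [-0.0176  0.0007  0.    ] [ 0.      0.     -0.0518]
(np.float64(0.4275), np.float64(-0.0406), 0.0613, 9.150000000000002) -> [-0.0352  0.0028  0.    ] [ 0.      0.     -0.1036]
(np.float64(0.4292), np.float64(-0.0493), 0.0613, 13.600000000000001) -> [-0.0526  0.0062  0.    ] [ 0.      0.     -0.1553]
(np.float64(0.4316), np.float64(-0.0578), 0.0613, 18.050000000000004) -> [-0.0697  0.0109  0.    ] [ 0.      0.     -0.2071]
(np.float64(0.4347), np.float64(-0.0661), 0.0613, 22.5) -> [-0.0863  0.017   0.    ] [ 0.      0.     -0.2589]
```

Gripped: opening 11 mm, forces small. Now turn along the arc.

Request:
jog_arm(
  motion="0 -0.0176 0.0007 0 0 0 -0.0518; 0 -0.0353 0.0028 0 0 0 -0.1036; 0 -0.0527 0.0062 0 0 0 -0.1553; 0 -0.0698 0.0109 0 0 0 -0.2071; 0 -0.0863 0.017 0 0 0 -0.2589",
)

```text
time: 5.95
tool_pos: [0.4267, -0.0233, 0.0641]
tool_rot: [-0.001, 0.705, 0.709, 0.0]
contact_force: [-4.0, 3.8, 4.7]
gripper_width: 0.13
grasp_force: 58.1
```

Request:
jog_arm(
  motion="0 -0.0176 0.0007 0 0 0 -0.0518; 0 -0.0352 0.0028 0 0 0 -0.1036; 0 -0.0526 0.0062 0 0 0 -0.1553; 0 -0.0697 0.0109 0 0 0 -0.2071; 0 -0.0863 0.017 0 0 0 -0.2589",
)

```text
time: 6.58
tool_pos: [0.4356, -0.0666, 0.0641]
tool_rot: [-0.001, 0.555, 0.832, 0.0]
contact_force: [-3.6, 3.3, 5.4]
gripper_width: 0.132
grasp_force: 58.1
```

```bash
cat >> h.py <<'E'
def ang():
    f=grab_frame("top")
    out=[]
    for c in("top","side","wrist"):
        if c!="top": grab_frame(c)
        m=place_of(c,"mark");p=place_of(c,"pointer_tip")
        for n,l in(("mark",m),("ptr",p)):
            for d in l[:2]:
                v=np.array(d["at"]); print(c,n,v.round(4),round(d["p"],2),"ang %.1f r %.4f"%(np.degrees(np.arctan2(v[1]-C0[1],v[0]-C0[0])),np.hypot(*(v[:2]-C0))))
    return f
E
python3 - <<'E'
from h import *
f=ang(); print(state()["tool_pos"],state()["contact_force"],state()["gripper_width"])
u,v=map(int,proj(f,[.60,-.03,.08]))
cv2.imwrite("pics/t3.png",cv2.resize(f["color"][v-50:v+50,u-65:u+65,::-1],None,fx=6,fy=6,interpolation=cv2.INTER_CUBIC))
E
```

```text
top mark [ 0.6462 -0.0738  0.0771] 0.61 ang -25.8 r 0.1179
top ptr [ 0.6512 -0.0754  0.0782] 0.85 ang -25.4 r 0.1231
top ptr [0.436  0.3623 0.    ] 0.64 ang 105.1 r 0.3986
side mark [ 0.6494 -0.0758  0.0796] 0.56 ang -26.0 r 0.1217
side ptr [ 0.6486 -0.0749  0.0777] 0.6 ang -25.8 r 0.1206
[ 0.4358 -0.0672  0.0641] [-2.5765 -0.8957  6.2748] 0.13257624055408712
```

View pics/t3.png

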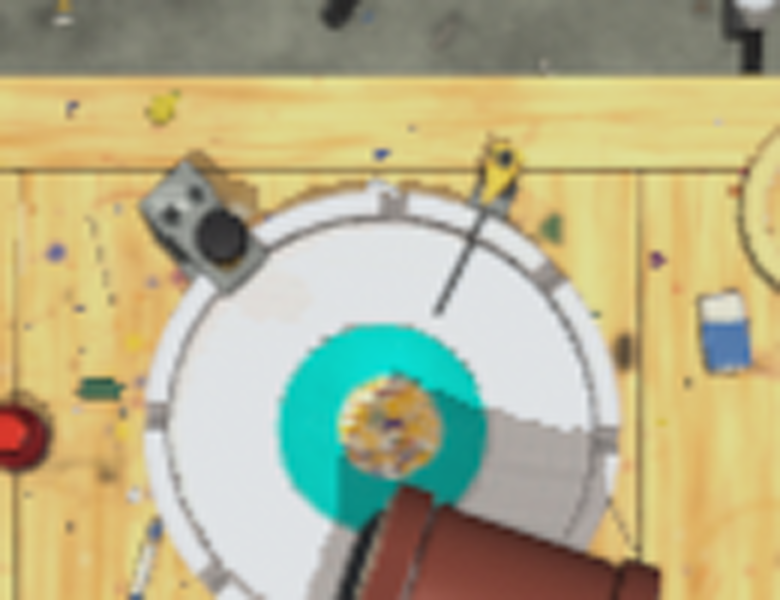

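The crop shows the line from (437,315) to (487,205) running into the pointer's tip near (485,205). I'll check the angles with a polar unwrap.

Run:
```python
from h import *
for c in("top","side"):
    f=grab_frame(c); img=f["color"].astype(np.float32); hsv=cv2.cvtColor(img/255,cv2.COLOR_RGB2HSV)
    th=np.arange(-45,-8,.25)
    def samp(a,r,z):
        P=np.stack([C0[0]+r*np.cos(np.radians(a)),C0[1]+r*np.sin(np.radians(a)),np.full_like(a,z)],-1)
        u,v=proj(f,P); return u.astype(np.float32)[None],v.astype(np.float32)[None]
    for r,z in((.065,.053),(.075,.053),(.085,.053),(.095,.053),(.114,.078)):
        g=cv2.remap(img.mean(2),*samp(th,r,z),cv2.INTER_LINEAR)[0]
        w=np.clip(np.median(g)-15-g,0,None); i=np.argmin(g); k=abs(th-th[i])<4; print(c,"line",r,"%.2f"%((w*th)[k].sum()/w[k].sum()),g.min())
    for r in(.124,.127,.130,.135,.14,.145):
        h=cv2.remap(hsv,*samp(th,r,.08),cv2.INTER_LINEAR)[0]
        w=np.where((h[:,0]>25)&(h[:,0]<60),np.clip(h[:,1]-.55,0,None),0); print(c,"ptr",r,"%.2f"%((w*th).sum()/(w.sum()+1e-9)),w.max().round(2))
    cv2.imwrite(f"pics/z_{c}.png",1*0+cv2.resize(f["color"][:,:,::-1][(lambda v:slice(v-25,v+25))(int(proj(f,[.66,-.08,.08])[1])),(lambda u:slice(u-33,u+33))(int(proj(f,[.66,-.08,.08])[0]))],None,fx=11,fy=11,interpolation=cv2.INTER_CUBIC))
    # notches on both sides + knob
    t2=np.arange(-180,180,.25);g=cv2.remap(img.mean(2),*samp(t2,.114,.078),cv2.INTER_LINEAR)[0]
    for n in(2.5-5,65,110,-70):
        k=abs(t2-n)<12;w=np.clip(np.median(g[k])-15-g[k],0,None);print(c,"notch",n,"%.2f"%((w*t2[k]).sum()/(w.sum()+1e-9)))
```

```text
top line 0.065 -26.52 161.61458
top line 0.075 -26.27 144.08333
top line 0.085 -25.87 123.89779
top line 0.095 -25.83 119.015625
top line 0.114 -25.68 118.50521
top ptr 0.124 0.00 0.0
top ptr 0.127 0.00 0.0
top ptr 0.13 -25.68 0.04
top ptr 0.135 -25.76 0.09
top ptr 0.14 -25.50 0.1
top ptr 0.145 -27.90 0.1
top notch -2.5 -2.87
top notch 65 0.00
top notch 110 0.00
top notch -70 0.00
side line 0.065 -24.74 199.87402
side line 0.075 -24.39 77.19564
side line 0.085 -24.67 91.354164
side line 0.095 -30.89 56.860676
side line 0.114 -24.47 59.957035
side ptr 0.124 -23.92 0.27
side ptr 0.127 -23.58 0.32
side ptr 0.13 -23.39 0.36
side ptr 0.135 -24.48 0.13
side ptr 0.14 -24.76 0.12
side ptr 0.145 -23.29 0.11
side notch -2.5 -2.47
side notch 65 56.69
side notch 110 0.00
side notch -70 0.00
```

View pics/z_side.png

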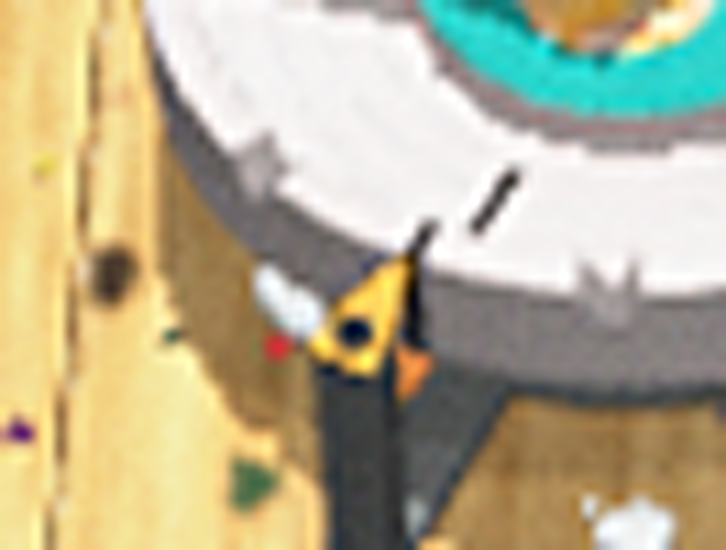

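The line meets the pointer tip at about (408,260), within 1°. Release and rise.

Request:
jog_arm(
  motion="25 0 0 0 0 0 0; 50 0 0 0 0 0 0; 50 0 0 0 0 0 0; 50 0 0 -0.06 0 0 0; 50 0 0 -0.16 0 0 0",
)

```text
time: 7.75
tool_pos: [0.4339, -0.0663, 0.1421]
tool_rot: [-0.003, 0.557, 0.831, -0.001]
contact_force: [0.7, 0.2, 0.1]
gripper_width: 0.5
grasp_force: 0.0
```

Request:
jog_arm(
  motion="0 0 0 -0.08 0 0 0; 0 0 0 -0.18 0 0 0; 0 0 0 -0.20 0 0 0; 0 0 0 -0.20 0 0 0; 0 0 0 -0.20 0 0 0",
)

```text
time: 8.38
tool_pos: [0.4347, -0.0666, 0.2413]
tool_rot: [-0.002, 0.556, 0.831, -0.0]
contact_force: [-0.5, 0.3, -0.1]
gripper_width: 0.002
grasp_force: 0.0
```

Run:
```python
from h import *
f=ang()
for c in("top","side"): print([np.array(d["at"]).round(4) for d in place_of(c,"knob_top")[:1]])
print(state()["joint_pos"],state()["gripper_width"]); rows([(.6245,.0538,.200,22)])
```

```text
top mark [ 0.6451 -0.0711  0.0762] 0.75 ang -24.8 r 0.1158
top ptr [ 0.6476 -0.074   0.0752] 0.72 ang -25.6 r 0.1193
side mark [ 0.6481 -0.0738  0.077 ] 0.83 ang -25.4 r 0.1197
side mark [ 0.5403  0.1695 -0.0002] 0.36 ang 89.9 r 0.1920
side ptr [ 0.6494 -0.077   0.0779] 0.73 ang -26.5 r 0.1222
wrist mark [ 0.6485 -0.0721  0.0778] 0.57 ang -24.6 r 0.1193
wrist mark [ 0.5935 -0.2045 -0.001 ] 0.38 ang -73.6 r 0.1897
wrist ptr [ 0.6522 -0.0726  0.0807] 0.77 ang -24.1 r 0.1229
wrist ptr [ 0.3606 -0.2531 -0.0012] 0.3 ang -127.9 r 0.2922
[array([ 0.6591, -0.2655, -0.0028])]
[array([0.6248, 0.0518, 0.1582])]
[-0.3217 -0.4204  2.0051 -0.      1.5569 -0.7124] -0.00668417748397417
at [ 0.4357 -0.067   0.2436] yaw 22.385280116505534 F [-0.4668  0.0368  0.6063] t 8.925
(0.6245, 0.0538, 0.2, 22) -> [0.0795 0.4412 0.0872] [0.     0.     0.0045]
```

Request:
jog_arm(
  motion="0 0.016 0.09 0 0 0 0; 0 0.032 0.18 0.02 0 0 0; 0 0.048 0.27 0.05 0 0 0; 0 0.064 0.36 0.08 0 0 0; 0 0.08 0.441 0.087 0 0 0",
)

```text
time: 9.55
tool_pos: [0.6249, 0.055, 0.1983]
tool_rot: [-0.001, 0.556, 0.831, -0.001]
contact_force: [0.0, -0.1, 0.9]
gripper_width: 0.001
grasp_force: 0.0
```

Run:
```python
from h import *
f=grab_frame("wrist"); g=grab_frame("side")
print([(np.array(d["at"]).round(4),d["p"]) for d in place_of("wrist","knob_top")[:1]+place_of("side","knob_top")[:1]])
u,v=map(int,proj(g,[.62,.03,.14]))
cv2.imwrite("pics/k1.png",np.hstack([f["color"][:,:,::-1][::1,:], cv2.resize(g["color"][v-70:v+70,u-40:u+40,::-1],(240,420))]))
rows([(.6245,.0538,.168,22)])
```

```text
[(array([0.6184, 0.0527, 0.1623]), 0.76), (array([0.6231, 0.0517, 0.1565]), 0.42)]
at [0.6242 0.0542 0.1995] yaw 22.43149282730845 F [ 0.332  -0.0631  0.9674] t 9.75
(0.6245, 0.0538, 0.168, 22) -> [-0.001   0.0003  0.0631] [-0.0009 -0.0002  0.005 ]
```

View pics/k1.png

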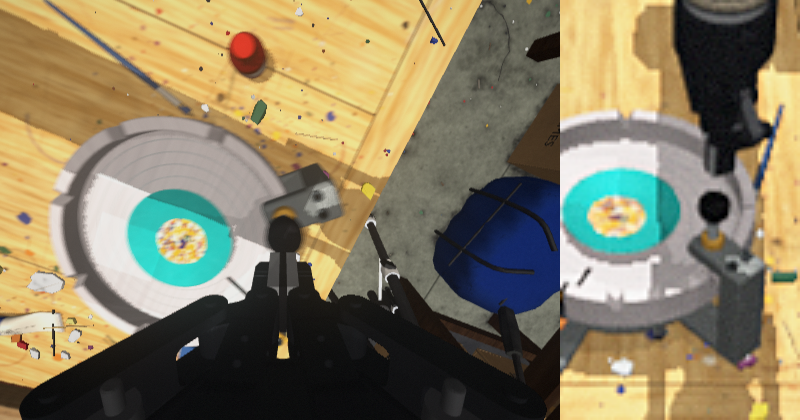

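The left view shows the shut fingertips (284,270) lined up with the knob (285,235). In the side view they stand directly above it. Descend to just above the knob.

Request:
jog_arm(
  motion="0 -0.002 0 0.03 0 0 0; 0 -0.002 0 0.055 0 0 0; 0 -0.002 0 0.065 0 0 0; 0 -0.002 0 0.065 0 0 0; 0 -0.002 0 0.065 0 0 0",
)

```text
time: 10.38
tool_pos: [0.6249, 0.053, 0.1682]
tool_rot: [0.0, 0.556, 0.831, 0.0]
contact_force: [-0.4, 0.3, 0.9]
gripper_width: -0.0
grasp_force: 0.0
```

Request:
jog_arm(
  motion="0 0 0 0.004 0 0 0; 0 0 0 0.007 0 0 0; 0 0 0 0.010 0 0 0; 0 0 0 0.013 0 0 0; 0 0 0 0.016 0 0 0",
)

```text
time: 11.0
tool_pos: [0.6247, 0.0531, 0.1601]
tool_rot: [0.0, 0.556, 0.831, 0.0]
contact_force: [-1.0, -0.1, 2.0]
gripper_width: 0.006
grasp_force: 1.4
```

Request:
jog_arm(
  motion="0 0 0 0.002 0 0 0; 0 0 0 0.004 0 0 0; 0 0 0 0.006 0 0 0; 0 0 0 0.008 0 0 0; 0 0 0 0.010 0 0 0",
)

```text
time: 11.62
tool_pos: [0.6247, 0.0531, 0.1546]
tool_rot: [0.0, 0.556, 0.831, 0.0]
contact_force: [-0.6, 0.4, 2.0]
gripper_width: -0.001
grasp_force: 1.4
```

Request:
jog_arm(
  motion="0 0 0 0.001 0 0 0; 0 0 0 0.002 0 0 0; 0 0 0 0.004 0 0 0; 0 0 0 0.005 0 0 0; 0 0 0 0.006 0 0 0",
)

```text
time: 12.25
tool_pos: [0.6247, 0.0531, 0.1516]
tool_rot: [0.0, 0.556, 0.831, 0.0]
contact_force: [-0.6, -0.7, 2.7]
gripper_width: 0.002
grasp_force: 1.4
```

Run:
```python
from h import *
s=state();print(s["tool_pos"],s["contact_force"],s["ft_torque"])
f=grab_frame("side");print([(np.array(d["at"]).round(4),d["p"]) for d in place_of("side","knob_top")[:1]])
s=state();print(s["tool_pos"],s["contact_force"])
u,v=map(int,proj(f,[.63,.05,.14]))
cv2.imwrite("pics/k2.png",cv2.resize(f["color"][v-35:v+35,u-45:u+45,::-1],None,fx=8,fy=8,interpolation=cv2.INTER_CUBIC))
```

```text
[0.6247 0.0531 0.1516] [-0.6212 -0.6649  2.7194] [0.0846 0.1359 0.0304]
[(array([0.6229, 0.0517, 0.1489]), 0.45)]
[0.6247 0.0531 0.1515] [-0.8312  0.0915  2.1575]
```

View pics/k2.png

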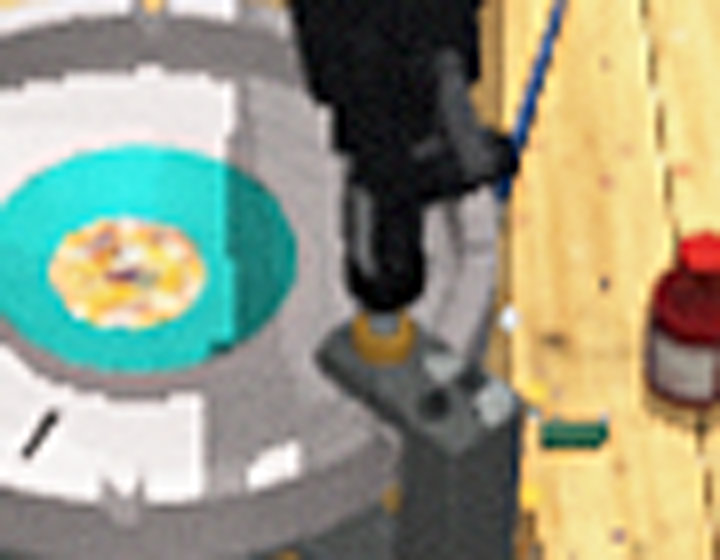

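The fingertips bear on the knob at (385,290) and it has come down towards the bush. Continue gently.

Request:
jog_arm(
  motion="0 0 0 0.001 0 0 0; 0 0 0 0.002 0 0 0; 0 0 0 0.003 0 0 0; 0 0 0 0.004 0 0 0; 0 0 0 0.005 0 0 0",
)

```text
time: 12.98
tool_pos: [0.6247, 0.0531, 0.1491]
tool_rot: [0.0, 0.556, 0.831, 0.0]
contact_force: [-1.0, 0.1, 3.0]
gripper_width: 0.0
grasp_force: 1.4
```

Request:
jog_arm(
  motion="0 0 0 0.001 0 0 0; 0 0 0 0.002 0 0 0; 0 0 0 0.003 0 0 0; 0 0 0 0.003 0 0 0; 0 0 0 0.004 0 0 0",
)

```text
time: 13.6
tool_pos: [0.6247, 0.0531, 0.1471]
tool_rot: [0.0, 0.556, 0.831, 0.0]
contact_force: [-1.1, 0.9, 3.1]
gripper_width: 0.0
grasp_force: 1.4
```

Request:
jog_arm(
  motion="0 0 0 0.0004 0 0 0; 0 0 0 0.0008 0 0 0; 0 0 0 0.0012 0 0 0; 0 0 0 0.0016 0 0 0; 0 0 0 0.002 0 0 0",
)

```text
time: 14.22
tool_pos: [0.6247, 0.0531, 0.1461]
tool_rot: [0.0, 0.556, 0.831, 0.0]
contact_force: [-0.4, 0.4, 3.1]
gripper_width: -0.001
grasp_force: 1.4
```

Request:
jog_arm(
  motion="0 0 0 0.0003 0 0 0; 0 0 0 0.0006 0 0 0; 0 0 0 0.0009 0 0 0; 0 0 0 0.0012 0 0 0; 0 0 0 0.0014 0 0 0",
)

```text
time: 14.85
tool_pos: [0.6247, 0.0531, 0.1454]
tool_rot: [0.0, 0.556, 0.831, 0.0]
contact_force: [0.1, -0.9, 3.0]
gripper_width: 0.001
grasp_force: 1.4
```

Request:
jog_arm(
  motion="0 0 0 0.0003 0 0 0; 0 0 0 0.0006 0 0 0; 0 0 0 0.0009 0 0 0; 0 0 0 0.0012 0 0 0; 0 0 0 0.0014 0 0 0",
)

```text
time: 15.48
tool_pos: [0.6247, 0.0531, 0.1447]
tool_rot: [0.0, 0.556, 0.831, 0.0]
contact_force: [0.2, 0.2, 2.9]
gripper_width: -0.001
grasp_force: 1.4
```

Request:
jog_arm(
  motion="0 0 0 0.0003 0 0 0; 0 0 0 0.0006 0 0 0; 0 0 0 0.0009 0 0 0; 0 0 0 0.0012 0 0 0; 0 0 0 0.0014 0 0 0",
)

```text
time: 16.1
tool_pos: [0.6247, 0.0531, 0.1442]
tool_rot: [0.0, 0.556, 0.831, 0.0]
contact_force: [-1.0, 0.7, 5.0]
gripper_width: -0.003
grasp_force: 2.3
```

Request:
jog_arm(
  motion="0 0 0 0.0002 0 0 0; 0 0 0 0.0004 0 0 0; 0 0 0 0.0006 0 0 0; 0 0 0 0.0006 0 0 0; 0 0 0 0.0006 0 0 0",
)

```text
time: 16.73
tool_pos: [0.6247, 0.0531, 0.1441]
tool_rot: [0.0, 0.556, 0.831, 0.0]
contact_force: [-2.0, 0.6, 5.4]
gripper_width: -0.002
grasp_force: 2.8
```

Request:
jog_arm(
  motion="0 0 0 0.0002 0 0 0; 0 0 0 0.0004 0 0 0; 0 0 0 0.0006 0 0 0; 0 0 0 0.0008 0 0 0; 0 0 0 0.0008 0 0 0",
)

```text
time: 17.35
tool_pos: [0.6247, 0.0531, 0.144]
tool_rot: [0.0, 0.556, 0.831, 0.0]
contact_force: [-2.9, 0.5, 7.4]
gripper_width: 0.002
grasp_force: 3.3
```

Request:
jog_arm(
  motion="0 0 0 0.0002 0 0 0; 0 0 0 0.0004 0 0 0; 0 0 0 0.0006 0 0 0; 0 0 0 0.0008 0 0 0; 0 0 0 0.0008 0 0 0",
)

```text
time: 17.98
tool_pos: [0.6248, 0.0531, 0.144]
tool_rot: [0.0, 0.556, 0.831, 0.0]
contact_force: [-2.7, 0.2, 7.3]
gripper_width: 0.001
grasp_force: 3.9
```

Request:
jog_arm(
  motion="0 0 0 0.0005 0 0 0; 0 0 0 0.001 0 0 0; 0 0 0 0.0015 0 0 0; 0 0 0 0.002 0 0 0; 0 0 0 0.002 0 0 0",
)

```text
time: 18.6
tool_pos: [0.6249, 0.0531, 0.1437]
tool_rot: [0.0, 0.556, 0.831, 0.0]
contact_force: [-5.0, 0.8, 10.4]
gripper_width: -0.002
grasp_force: 5.3
```

Request:
jog_arm(
  motion="0 0.0002 -0.0005 0 0 0 0; 0 0.0004 -0.001 0.0005 0 0 0; 0 0.0004 -0.001 0.001 0 0 0; 0 0.0004 -0.001 0.0015 0 0 0; 0 0.0004 -0.001 0.002 0 0 0",
)

```text
time: 19.23
tool_pos: [0.6249, 0.0531, 0.1436]
tool_rot: [0.001, 0.556, 0.831, 0.0]
contact_force: [-5.0, -0.6, 12.8]
gripper_width: 0.005
grasp_force: 6.6
```

Request:
jog_arm(
  motion="0 0.0003 -0.0008 0.0005 0 0 0; 0 0.0005 -0.0012 0.001 0 0 0; 0 0.0005 -0.0012 0.0015 0 0 0; 0 0.0005 -0.0012 0.002 0 0 0; 0 0.0005 -0.0012 0.0023 0 0 0",
)

```text
time: 19.85
tool_pos: [0.6248, 0.0531, 0.1434]
tool_rot: [0.001, 0.556, 0.831, 0.001]
contact_force: [-4.4, 0.3, 16.3]
gripper_width: 0.003
grasp_force: 7.7
```

Request:
jog_arm(
  motion="0 0 0 0.0002 0 0 0; 0 0 0 0.0002 0 0 0; 0 0 0 0.0002 0 0 0; 0 0 0 0.0002 0 0 0; 0 0 0 0.0002 0 0 0",
)

```text
time: 20.48
tool_pos: [0.6249, 0.0531, 0.1434]
tool_rot: [0.002, 0.556, 0.831, 0.001]
contact_force: [-4.8, 0.8, 16.2]
gripper_width: 0.002
grasp_force: 7.7
```

Request:
jog_arm(
  motion="0 0 0 0.0003 0 0 0; 0 0 0 0.0003 0 0 0; 0 0 0 0.0003 0 0 0; 0 0 0 0.0003 0 0 0; 0 0 0 0.0003 0 0 0",
)

```text
time: 21.1
tool_pos: [0.6249, 0.0531, 0.1434]
tool_rot: [0.002, 0.556, 0.831, 0.001]
contact_force: [-4.6, 0.7, 16.2]
gripper_width: 0.002
grasp_force: 7.9
```

Request:
jog_arm(
  motion="0 0 0 -0.004 0 0 0; 0 0 0 -0.01 0 0 0; 0 0 0 -0.03 0 0 0; 0 0 0 -0.08 0 0 0; 0 0 0 -0.16 0 0 0",
)

```text
time: 21.72
tool_pos: [0.622, 0.053, 0.2177]
tool_rot: [-0.002, 0.556, 0.831, -0.001]
contact_force: [-0.7, -0.2, 0.1]
gripper_width: -0.002
grasp_force: 0.0
```

Request:
jog_arm(
  motion="0 0 -0.08 0 0 0 0; 0 0 -0.18 0 0 0 0; 0 0 -0.30 0 0 0 0; 0 0 -0.36 0 0 0 0; 0 0 -0.36 0 0 0 0",
)

```text
time: 22.35
tool_pos: [0.4557, -0.016, 0.2192]
tool_rot: [0.0, 0.557, 0.83, -0.0]
contact_force: [0.5, 0.3, 1.0]
gripper_width: 0.0
grasp_force: 0.0
```

Run:
```python
from h import *
ang()
R,C=np.mgrid[0:420,0:560]
for c in("top","side"):
    f=grab_frame(c);P=world(f,R,C)
    print(c,[(np.array(d["at"]).round(4),d["p"]) for d in place_of(c,"knob_top")[:1]])
    m=(P[...,2]>.13)&(P[...,2]<.17)&(np.hypot(P[...,0]-.6245,P[...,1]-.0535)<.012)
    print(m.sum(),np.median(P[m][:,2]))
    for t in("red_bottle","blue_brush","eraser"): print(t,[np.array(d["at"]).round(4) for d in place_of(c,t)[:1]])
    u,v=map(int,proj(f,[.60,.0,.1]))
    if c=="side": cv2.imwrite("pics/e.png",cv2.resize(f["color"][v-50:v+50,u-65:u+65,::-1],None,fx=6,fy=6,interpolation=cv2.INTER_CUBIC))
print(state()["contact_force"])
```

```text
top mark [ 0.6469 -0.0715  0.0756] 0.69 ang -24.6 r 0.1176
top ptr [ 0.6519 -0.0733  0.0747] 0.9 ang -24.4 r 0.1229
side mark [ 0.6495 -0.0729  0.0757] 0.59 ang -24.7 r 0.1205
side mark [ 0.656  -0.2673 -0.0012] 0.23 ang -64.6 r 0.2709
side ptr [ 0.65   -0.0743  0.0794] 0.75 ang -25.2 r 0.1216
side ptr [ 0.6554 -0.4127  0.0043] 0.58 ang -73.5 r 0.4069
wrist mark [ 0.6477 -0.0715  0.0766] 0.89 ang -24.5 r 0.1183
wrist ptr [ 0.6512 -0.0731  0.0802] 0.56 ang -24.5 r 0.1222
top [(array([0.6222, 0.0573, 0.1448]), 0.56)]
46 0.14567360273731556
red_bottle [array([ 0.647 , -0.0755,  0.0736])]
blue_brush [array([ 0.4187,  0.1197, -0.0027])]
eraser [array([ 0.5944, -0.2041, -0.0009])]
side [(array([0.6225, 0.0529, 0.1439]), 0.4)]
54 0.14193125787385646
red_bottle [array([ 0.5426,  0.1696, -0.0039])]
blue_brush [array([ 0.4173,  0.1202, -0.0042])]
eraser [array([ 0.5962, -0.2048, -0.0008])]
[-0.4256  0.7036  0.6337]
```

View pics/e.png

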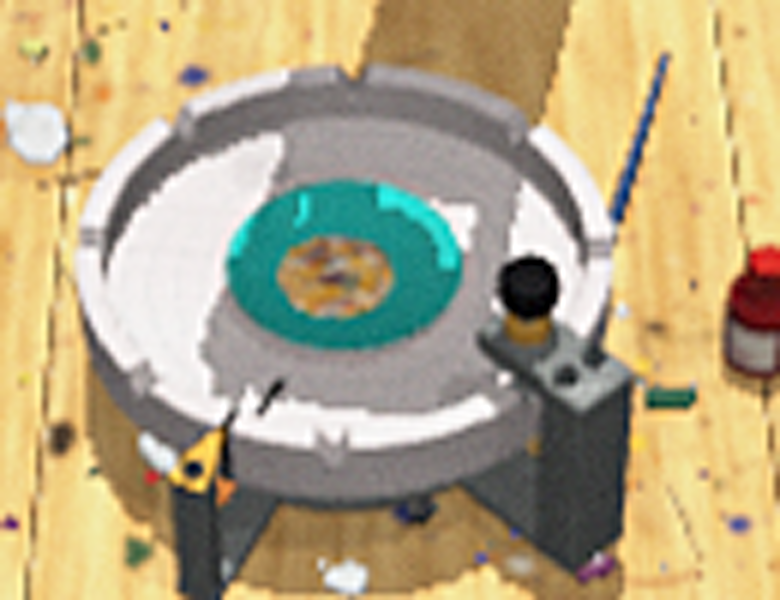

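The knob (528,288) sits low at 0.144 m, which is the home height for this rim. The line meets the pointer tip at (222,430), and the bottle and brush haven't moved. Handing in.

```bash
python3 -c "
from h import *
print(job_done())"
```

```text
the job is handed in; nothing more can be done
None
```

The job is handed in. The engraved line faces the pointer within about 1° by camera, and the knob stands at about 144 mm, which is home for this wheel's height. It was held at about 16 N for over a second (highest reading 16.3 N, taken only at the end of each move). The dish was not touched, and the bystanders I rechecked (red bottle, blue brush, eraser) are where they were.

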